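# Nest a paint test disc and hold the curing box hatch

## Task

Seat the round green-topped test disc, green side up, flat and fully down in the round cavity of its metal nest, and let go of it. Then take the curing box's sprung hatch by its yellow bar and, keeping hold, raise it past its balance point (pointers in the red) but not right back to its stop, then ease it back and hold it still just below the balance point (pointers in the green), so that I can pass the nest in under it. Finish while still holding the bar, with nothing else propping the hatch, and leave the other things on the table where they are.

Things in the scene. Friction and masses are not known exactly. Their poses are not given: they have to be found in the camera images.
- disc_center (a point): centre (half-way up) of the loose round plaster test disc: 50 mm diameter, 18 mm thick, 50 g, white with a lime green top; lies flat on the table; z axis up through its green face
- nest_round_hole0 (a point): centre of the mouth of the round cavity (54 mm diameter, 8 mm deep, flat floor) in the top of a loose aluminium block 90 x 90 x 16 mm, 0.4 kg, lying on the table; the mouth is level with the block's top, 16 mm above the table; z up. A seated disc stands 10 mm proud of the block, its centre 1 mm above the mouth
- nest_round: the block with the round cavity; origin under its centre
- nest_square: bystander: the same size of block with a square cavity (48 mm, 8 mm deep), into which the disc does not go; origin under its centre
- tile: bystander: loose square plaster test tile 44 x 44 x 18 mm with a red top; origin under its centre
- box: white curing box, 180 (x) x 200 (y) x 90 mm high, fixed; origin under its centre, x from its front (robot side, yellow bar) to its back, where the hatch is hinged along y. At either side stands a curved scale of 130 mm radius about the hinge line: white, green from 0.82 to 1.02 rad of hatch opening, white, red from 1.08 rad on; black pointers on the hatch's side edges run along it
- hatch (a joint): opening of the blue hatch (0.9 kg, aluminium heat sink on top), rad: 0 shut and level, growing as its front edge rises and swings back over the hinge; stop at 1.5. A spring carries part of its weight: below the balance point at 1.08 rad it falls shut if let go, above it swings open to the stop by itself. Low friction; under 2 N at the bar moves it
- hatch_bar (a point): middle of the hatch's yellow round bar: 12 mm diameter, along the hinge line (box y), between two 12 mm arms 120 mm apart, 60 mm ahead of the hatch's front edge, so a finger fits between; 96 mm above the table when shut. It turns with the hatch about the hinge at 240 mm radius, to about 0.30 m above the table at 1.08 rad; it can turn between finger pads
- hatch_hinge (a point): middle of the hatch's hinge line, at the box's back top edge, 90 mm above the table; the bar's middle lies 240 mm from it, 6 mm off (above, when shut) the plane through the hinge line
- jar_red: bystander: loose paint jar, red with a white lid, 60 mm diameter, 62 mm high; origin under its centre
- jar_teal: bystander: loose paint jar, teal with a white lid, 64 mm diameter, 70 mm high; origin under its centre
- jar_ochre: bystander: loose paint jar, ochre with a white lid, 54 mm diameter, 55 mm high; origin under its centre
- jar_brown: bystander: loose paint jar, brown with a white lid, 64 mm diameter, 75 mm high; origin under its centre
- bowl: bystander: loose white ceramic bowl, 110 mm diameter, 50 mm high; origin under its centre
There are look-alikes about, which are no part of the job. Leave any brown or pink look-alike of the nest_round alone. What is shaped like the part that bears disc_center but black is not meant.

How it is judged:
On the way, in this order (a step that is already met when the one before it is completed fails the run):
1. the disc lies flat and fully down in the round cavity, let go, with the hatch still down (horizontal distance between disc_center and nest_round_hole0 below 0.004 m and z of disc_center in the frame of nest_round_hole0 below 0.003 m and angle between disc_center's own z axis and vertical below 0.06 rad and distance between the grasp point and disc_center above 0.05 m and value of joint hatch below 0.3 rad), for 0.2 s.
2. the hatch is raised past its balance point, held by the fingers (value of joint hatch above 1.09 rad and contact force between the fingers and hatch above 0.05 N), for 0.1 s.
At the end, for the whole second after the job is handed in: the hatch is held still by the fingers (contact over 0.05 N, under 0.05 rad/s) between 0.82 and 1.02 rad, no loose thing touching it, and the disc lies flat in the round cavity: centre within 4 mm of the cavity's and under 3 mm above its mouth, tilted under 0.06 rad, green up (horizontal distance between disc_center and nest_round_hole0 below 0.004 m and z of disc_center in the frame of nest_round_hole0 below 0.003 m and angle between disc_center's own z axis and vertical below 0.06 rad and value of joint hatch between 0.82 and 1.02 rad and velocity of joint hatch between -0.05 and 0.05 rad/s and contact force between the fingers and hatch above 0.05 N and contact force between hatch and tile below 0.05 N and contact force between hatch and nest_square below 0.05 N and contact force between hatch and jar_red below 0.05 N and contact force between hatch and jar_teal below 0.05 N and contact force between hatch and jar_ochre below 0.05 N and contact force between hatch and jar_brown below 0.05 N and contact force between hatch and bowl below 0.05 N and contact force between hatch and nest_round below 0.05 N); the arm keeps its last pose, push and grip.
It fails at once if the hatch swings right back to its stop (over 1.42 rad) (value of joint hatch above 1.42 rad).
It fails at once if a bystander is shifted by more than 20 mm (distance of any of tile, nest_square, jar_red, jar_teal, jar_ochre, jar_brown, bowl from where it was at the start of the episode above 0.02 m).
It also fails if it takes over 58 s, if anything falls off the work surface, if the arm or the gripper's body presses on something with over 40 N, if the wrist force passes 120 N, or if a joint passes its speed limit or range.

## Robot

A 6-joint arm with a two-finger parallel gripper is mounted at the origin on the work surface. World frame = base frame: x ahead of the robot, y to its left, z up, the work surface at z = 0. Lengths are in m, angles in rad, forces in N, time in s.
With the tool pointing down it reaches from about 0.375 to 0.9 m from the base axis. Payload 3.1 kg.
Tool frame: the origin (TCP) lies midway between the tips of the shut fingers; the grasp point (between the pads) lies 19 mm behind it; z points along the fingers, y is the line along which they close (so a half turn about z gives the same grasp; the last joint's range is limited). The gripper opens to 87 mm and grips with 3 to 60 N. Pads are 19 mm wide; open, the fingers measure 117 mm over their backs; the gripper's body (75 mm by 190 mm) begins 51 mm behind the grasp point.
Start: joints at [1.048, 0.527, 1.433, -0, 1.181, -0.178], TCP at [0.211, 0.588, 0.223] pointing down, gripper open.
Joint ranges: [-3.08, 3.08], [-0.75, 2.2], [0.22, 2.44], [-1.43, 4.57], [0, 2.65], [-2.85, 2.85]. Speed limits (rad/s): [2.79, 2.79, 3.14, 3.14, 3.14, 3.14].

## Interface

Orientations are given as a unit quaternion [x, y, z, w].
In Python, from rig import get_obs, cams, job gives the robot as it stands.
- The arm moves only by the tool servo_tool, never from a script. Its argument "moves" is text: rows parted by semicolons, each of 5 numbers parted by spaces: the shift along the tool's x, y, z in m, then the turn about the tool's z in degrees, then the finger opening in m, from 0 to 0.087. In form: dx dy dz spin claw; .... A call has 1 to 10 rows; each row is the pose to reach, as a shift and turn from the pose commanded when the call began, along the tool's axes at that moment; what a row does not reach only later rows make up. A row lasts 1/12 s, in which the tool goes at most 41.7 mm and 7.16 degrees, less where a joint would pass 70% of its speed; a pose out of reach is approached as far as the arm can. A call with a gripper value outside its range is refused whole. The fingers move at their own pace and stop on an object; "grip_force" is the grip in N (left out, the last holds). Time passes only in rows, so rows that repeat a pose let the fingers close. It gives the time, the measured TCP pose, the force, the opening and the grip force at its end, in the units of the state.
- get_obs(): the state, without advancing time (a new reading comes with each control period).
- cams.camera(name): name is "scene" or "top" or "wrist"; returns the picture (420x560x3 uint8, blue, green, red); there is no depth.
- cams.camera_model(name): a dict with "fx", "fy", "cx", "cy" (pixels), "R" (3x3) and "t" (3): a world point X has camera coordinates R X + t. Camera axes: x right, y down, z forward; pixel columns grow to the right and rows downward; lengths in m; the calibration is good to about 2 mm. A picture is of the moment at which its call begins: read the wrist's pose just before it. camera_model takes no time and is no camera call; for the wrist camera it gives the pose at the moment of the call.
- job.hand_in(): hands the job in; it is judged then, once.
The state is a dict: "time": time; "q": joint angles; "joint_velocities": joint speeds; "joint_torque": joint torques, N m; "position": TCP position; "tool_rot": TCP orientation; "ft_force": force on the tool from outside, world axes, zero at the start; "moment": the same for the moment, N m; "grip_width": finger opening in m; "grip_force": force on a finger pad.
Only numpy, scipy, OpenCV 4.12 (cv2) and the standard library are available. Lean on these libraries where they do the work, as an engineer would, in place of code of your own. Each camera call takes 0.05 s, during which the arm holds its last target. There are 200 camera calls.

## Working session

There is one attempt and no reset: what is moved stays moved. The work goes in short steps, Python scripts to look and compute and a tool call to move; the robot and the scene stay as the last step left them, time stands still between calls to the robot, and variables do not carry over. Pictures are saved under pics/ and viewed, at most 10 in all, crops included, and the job is handed in when it is done.

Besides the shell and the picture viewer there is one more tool, called after "Request:" by a JSON object that holds its "op" and its "data". servo_tool: Moves the arm, as the interface text tells. Its arguments: {"type":"object","properties":{"moves":{"type":"string"},"grip_force":{"type":"number"}},"required":["moves"]}

```bash
mkdir -p pics; python3 - <<'E'
from rig import get_obs,cams
import cv2,numpy as np
o=get_obs();print({k:np.round(v,3) for k,v in o.items()})
for n in("scene","top"):
    cv2.imwrite(f"pics/{n}0.png",cams.camera(n));m=cams.camera_model(n);print(n,{k:np.round(v,3).tolist() for k,v in m.items()})
E
```

```text
{'time': np.float64(0.0), 'q': array([ 1.048,  0.528,  1.434, -0.   ,  1.181, -0.178]), 'joint_velocities': array([ 0.001, -0.   ,  0.001,  0.   ,  0.001, -0.001]), 'joint_torque': array([-2.0000e-03, -4.4005e+01, -1.7659e+01,  6.3000e-02,  5.8000e-02,
       -0.0000e+00]), 'position': array([0.211, 0.588, 0.222]), 'tool_rot': array([ 0.172,  0.985, -0.001, -0.   ]), 'ft_force': array([-0.144, -0.269, -0.082]), 'moment': array([ 0.013, -0.015, -0.042]), 'grip_force': np.float64(0.0), 'grip_width': np.float64(0.087)}
scene {'fx': 392.535, 'fy': 392.535, 'cx': 274.989, 'cy': 206.016, 'R': [[-0.791, 0.611, 0.013], [0.375, 0.503, -0.779], [-0.482, -0.611, -0.627]], 't': [0.402, -0.151, 1.421]}
top {'fx': 410.32, 'fy': 410.32, 'cx': 278.767, 'cy': 210.199, 'R': [[0.015, -1.0, 0.015], [-0.988, -0.017, -0.156], [0.156, -0.012, -0.988]], 't': [-0.004, 0.529, 1.296]}
```

View pics/top0.png

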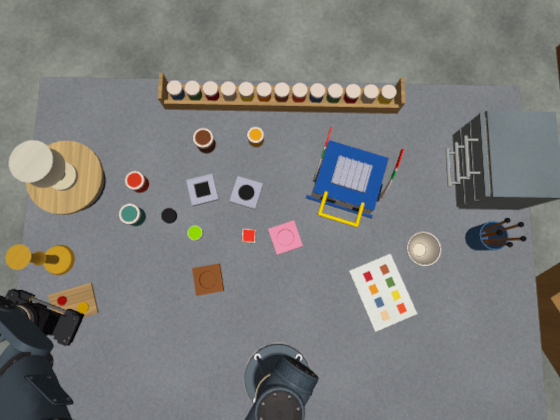

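View pics/scene0.png

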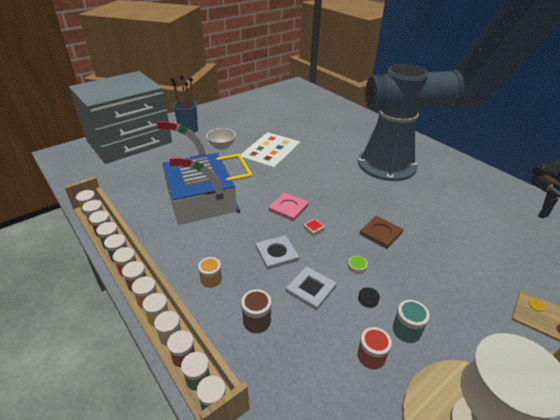

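The candidates in the top picture:
- **Disc:** lime disc at (195,233). The black one at (169,215) is a look-alike, and the red tile at (249,236) is square.
- **Nest:** grey round at (246,192). Grey square at (202,190), pink (286,237) and brown (208,280) are not meant.
- **Hatch bar:** yellow, at (340,222).

I choose the lime disc and the grey round nest.

```bash
cat > h.py <<'E'
import numpy as np,cv2
from rig import get_obs,cams
from scipy.spatial.transform import Rotation as Ro
def ray(m,uv,z):
    R,t=np.array(m["R"]),np.array(m["t"]);c=-R.T@t
    d=R.T@np.array([(uv[0]-m["cx"])/m["fx"],(uv[1]-m["cy"])/m["fy"],1]);return c+d*(z-c[2])/d[2]
def hsvmask(im,lo,hi): return cv2.inRange(cv2.cvtColor(im,cv2.COLOR_BGR2HSV),np.array(lo),np.array(hi))
def blobs(mask,amin=30):
    cs,_=cv2.findContours(mask,cv2.RETR_EXTERNAL,cv2.CHAIN_APPROX_NONE)
    return sorted([c for c in cs if cv2.contourArea(c)>amin],key=cv2.contourArea,reverse=True)
def cen(c): M=cv2.moments(c);return np.array([M["m10"],M["m01"]])/M["m00"]
def totool(p,o=None):
    o=o or get_obs();return Ro.from_quat(o["tool_rot"]).inv().apply(np.array(p)-o["position"])
E
python3 - <<'E'
from h import *
im=cv2.imread("pics/top0.png");m=cams.camera_model("top")
g=blobs(hsvmask(im,(35,120,100),(60,255,255)))
for c in g: print("green",cen(c),cv2.contourArea(c),ray(m,cen(c),.018).round(4))
# nest dark cavity
k=hsvmask(im,(0,0,0),(180,255,60))
for c in blobs(k):
    u=cen(c)
    if 150<u[0]<270 and 170<u[1]<230: print("dark",u,cv2.contourArea(c),ray(m,u,.016).round(4))
y=hsvmask(im,(22,150,120),(33,255,255))
for c in blobs(y):
    u=cen(c)
    if 300<u[0]<380: print("yel",u,cv2.minAreaRect(c),[ray(m,p,.096).round(4) for p in cv2.boxPoints(cv2.minAreaRect(c))])
n=hsvmask(im[165:215,180:270],(100,5,140),(135,70,255))
for c in blobs(n,200):
    r=cv2.minAreaRect(c);u=np.array(r[0])+(180,165);print("nest",u,r[1:],ray(m,u,.016).round(4))
print("tile",*[ray(m,cen(c),.018).round(3) for c in blobs(hsvmask(im[220:250,230:265],(0,150,120),(8,255,255)))[:0]], ray(m,(249,236),.018).round(3), "black",ray(m,(169,215),.018).round(3))
cv2.imwrite("pics/crop0.png",cv2.resize(im[150:300,150:380],None,fx=3.4,fy=3.4,interpolation=cv2.INTER_CUBIC))
E
```

```text
green [194.25031928 232.30395913] 130.5 [0.4543 0.2801 0.018 ]
dark [168.85258526 215.30583058] 151.5 [0.5094 0.3668 0.016 ]
dark [245.94932432 191.96959459] 148.0 [0.5927 0.1146 0.016 ]
dark [201.9028777  188.99160671] 139.0 [0.6001 0.2619 0.016 ]
yel [339.37425595 213.35342262] ((340.6524658203125, 209.0465850830078), (42.132591247558594, 24.626049041748047), 16.99082374572754) [array([ 0.5083, -0.1144,  0.096 ]), array([ 0.5837, -0.137 ,  0.096 ]), array([ 0.5466, -0.2638,  0.096 ]), array([ 0.4717, -0.2401,  0.096 ])]
nest [202.00000381 193.00000191] ((35.89527130126953, 35.89527130126953), 75.96376037597656) [0.5865 0.2609 0.016 ]
nest [245.38990784 192.36697197] ((27.585397720336914, 29.596834182739258), 16.699243545532227) [0.5913 0.1165 0.016 ]
tile [0.445 0.1   0.018] black [0.51  0.366 0.018]
```

View pics/crop0.png

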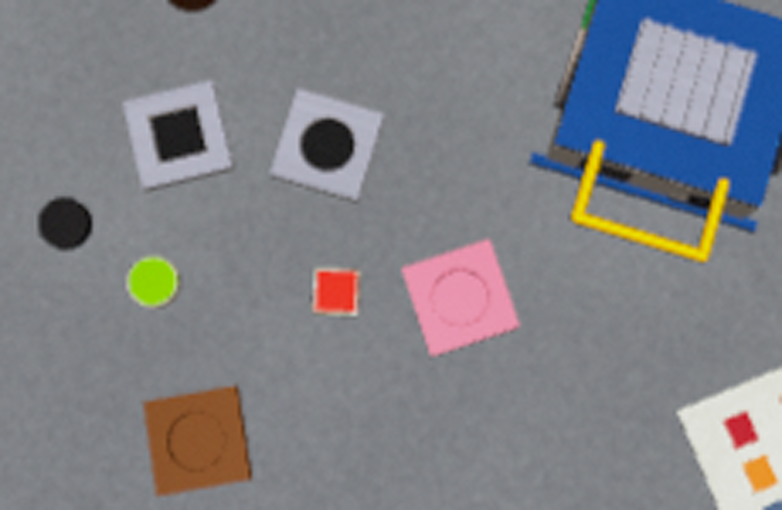

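The crop confirms the choice: lime disc (152,282), grey nest with round hole (327,145), bar running from (575,218) to (705,258). Next I move above the disc.

Request:
{"op": "servo_tool", "data": {"moves": "-0.333 -0.208 0.03 0 0.08;-0.333 -0.208 0.03 0 0.08;-0.333 -0.208 0.03 0 0.08;-0.333 -0.208 0.03 0 0.08;-0.333 -0.208 0.03 0 0.08;-0.333 -0.208 0.03 0 0.08;-0.333 -0.208 0.03 0 0.08;-0.333 -0.208 0.03 0 0.08;-0.333 -0.208 0.03 0 0.08;-0.333 -0.208 0.03 0 0.08", "grip_force": 15}}

```text
time: 0.93
position: [0.4571, 0.2762, 0.192]
tool_rot: [0.173, 0.985, -0.001, 0.001]
ft_force: [-0.6, -0.3, -0.0]
grip_width: 0.0798
grip_force: 0.0
```

Request:
{"op": "servo_tool", "data": {"moves": "0 0 0 0 0.08;0 0 0 0 0.08;0 0 0 0 0.08"}}

```text
time: 1.18
position: [0.4534, 0.2803, 0.1923]
tool_rot: [0.172, 0.985, -0.0, -0.001]
ft_force: [-0.0, 1.3, 0.0]
grip_width: 0.0804
grip_force: 0.0
```

```bash
cat > look.py <<'E'
from h import *
import sys
o=get_obs();m=cams.camera_model("wrist");im=cams.camera("wrist");cv2.imwrite(f"pics/{sys.argv[1]}.png",im)
print(o["position"].round(4),o["tool_rot"].round(3),o["grip_width"])
for c in blobs(hsvmask(im,(35,120,80),(60,255,255)),200):
    e=cv2.fitEllipse(c);p=ray(m,e[0],float(sys.argv[2]));print("green",np.round(e[0],1),np.round(e[1],1),p.round(4),"tool",totool(p,o).round(4))
E
python3 look.py w0 0.018
```

```text
[0.4534 0.2803 0.1923] [ 0.172  0.985 -0.    -0.001] 0.08035189141175429
green [278.9 187.7] [43.  43.8] [0.4537 0.2808 0.018 ] tool [-0.0003  0.0006  0.1743]
```

View pics/w0.png

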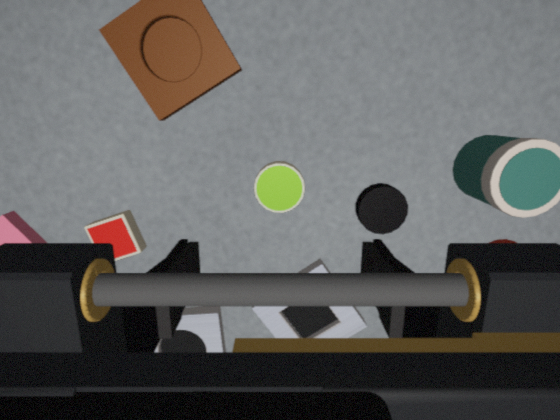

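The wrist view shows the disc at (279,188), centred between the fingers within 1 mm, with the black look-alike at (381,208) clear of them. I descend and grip.

Request:
{"op": "servo_tool", "data": {"moves": "0 0.0005 0.04 0 0.08;0 0.0005 0.08 0 0.08;0 0.0005 0.12 0 0.08;0 0.0005 0.15 0 0.08;0 0.0005 0.17 0 0.08;0 0.0005 0.182 0 0.08;0 0.0005 0.182 0 0.08;0 0.0005 0.182 0 0.08"}}

```text
time: 1.9
position: [0.4533, 0.2814, 0.0102]
tool_rot: [0.17, 0.985, -0.0, -0.001]
ft_force: [0.8, -0.2, -0.2]
grip_width: 0.0799
grip_force: 0.0
```

Request:
{"op": "servo_tool", "data": {"moves": "0 0 0 0 0.04;0 0 0 0 0.04;0 0 0 0 0.04;0 0 0 0 0.04;0 0 0 0 0.04;0 0 0 0 0.04;0 0 0 0 0.04;0 0 0 0 0.04"}}

```text
time: 2.57
position: [0.4547, 0.2804, 0.0111]
tool_rot: [0.172, 0.985, 0.0, 0.0]
ft_force: [-0.1, 0.4, 5.0]
grip_width: 0.0492
grip_force: 15.0
```

Request:
{"op": "servo_tool", "data": {"moves": "0 0 -0.02 0 0.04;0 0 -0.05 0 0.04;0 0 -0.09 0 0.04;0 0 -0.09 0 0.04;0 0 -0.09 0 0.04"}}

```text
time: 2.98
position: [0.4561, 0.2809, 0.1025]
tool_rot: [0.172, 0.985, 0.001, 0.002]
ft_force: [-0.3, 1.2, -1.2]
grip_width: 0.0497
grip_force: 15.0
```

```bash
python3 look.py w1 0.108
```

```text
[0.4561 0.2809 0.1025] [0.172 0.985 0.001 0.002] 0.04970308116940932
green [279.9 250.3] [53.9 99. ] [0.4492 0.2849 0.108 ] tool [ 0.0078  0.0014 -0.0055]
```

View pics/w1.png

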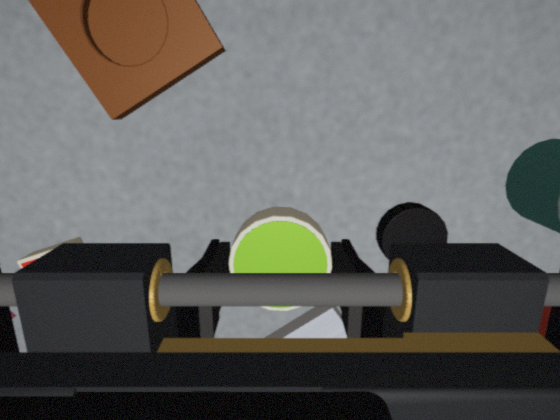

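The disc is held level at (281,262), and the grip width is 49.7 mm. I go up and over the round nest, stopping short so the cavity stays in view.

Request:
{"op": "servo_tool", "data": {"moves": "-0.02 -0.01 -0.03 0 0.04;-0.05 -0.03 -0.06 0 0.04;-0.08 -0.05 -0.08 0 0.04;-0.11 -0.065 -0.09 0 0.04;-0.145 -0.08 -0.09 0 0.04;-0.18 -0.095 -0.09 0 0.04;-0.21 -0.1095 -0.09 0 0.04;-0.21 -0.1095 -0.09 0 0.04;-0.21 -0.1095 -0.09 0 0.04;-0.21 -0.1095 -0.09 0 0.04"}}

```text
time: 3.87
position: [0.6132, 0.1064, 0.1882]
tool_rot: [0.172, 0.985, -0.0, -0.003]
ft_force: [0.0, 0.5, -0.4]
grip_width: 0.0489
grip_force: 15.0
```

Request:
{"op": "servo_tool", "data": {"moves": "0 0 0 0 0.04;0 0 0 0 0.04"}}

```text
time: 4.03
position: [0.6136, 0.1075, 0.1898]
tool_rot: [0.171, 0.985, -0.0, -0.001]
ft_force: [-0.5, -0.5, 0.2]
grip_width: 0.0492
grip_force: 15.0
```

```bash
cat > nest.py <<'E'
from h import *
import sys
o=get_obs();m=cams.camera_model("wrist");im=cams.camera("wrist");cv2.imwrite(f"pics/{sys.argv[1]}.png",im)
print(o["position"].round(4),o["tool_rot"].round(3),o["grip_width"])
for c in blobs(hsvmask(im,(0,0,0),(180,255,60)),600):
    if len(c)<5: continue
    e=cv2.fitEllipse(c)
    if max(e[1])<140 and min(e[1])>.75*max(e[1]):
        p=ray(m,e[0],.016);print("dark",np.round(e[0],1),np.round(e[1],1),p.round(4),"tool",totool(p,o).round(4))
g=hsvmask(im,(35,120,80),(60,255,255));ys,xs=np.nonzero(g)
if len(ys):
    zt=o["position"][2]+.0075;r=np.array([xs.min()+xs.max(),ys.min()+ys.max()])/2
    a,b=[totool(ray(m,q,zt),o) for q in ((r[0],ys.min()),(r[0],ys.max()+1))];print("held rows",ys.min(),ys.max(),"cols",xs.min(),xs.max(),"tool x ctr",((a+b)/2).round(4),"len",np.linalg.norm(a-b).round(4))
E
python3 nest.py w2
```

```text
[0.6136 0.1075 0.1898] [ 0.171  0.985 -0.    -0.001] 0.049216863951846164
dark [430.1 117.9] [53.4 58.8] [0.5987 0.2619 0.016 ] tool [0.0656 0.1404 0.1739]
dark [279.1 163.1] [52.1 52.4] [0.591  0.1163 0.016 ] tool [0.0238 0.0008 0.1738]
held rows 221 306 cols 234 326 tool x ctr [ 0.0009  0.0014 -0.0075] len 0.0443
```

View pics/w2.png

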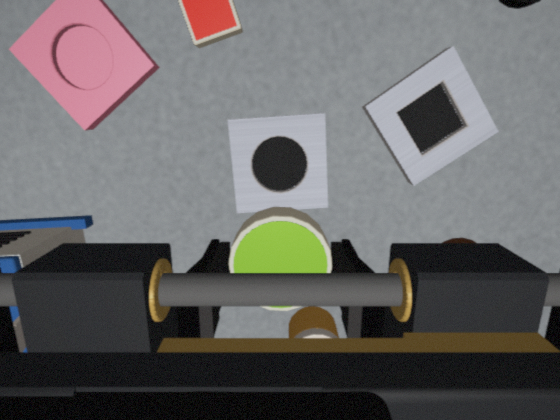

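The cavity is at (279,163), 24 mm ahead along tool x, and the disc is held level. I check whether the dark edge is the mouth rim by its diameter.

```bash
python3 - <<'E'
from h import *
im=cv2.imread("pics/w2.png");m=cams.camera_model("wrist");o=get_obs()
R,t=np.array(m["R"]),np.array(m["t"]);print("cam in tool",totool(-R.T@t,o).round(4), "R.z",Ro.from_quat(o["tool_rot"]).inv().apply(R[2]).round(3))
for th in (45,60,80,110):
    for c in blobs(hsvmask(im,(0,0,0),(180,255,th)),600):
        u=cen(c)
        if np.hypot(*(u-(279,163)))<15:
            P=np.array([totool(ray(m,q,.016),o) for q in c[:,0]]);print(th,P.min(0).round(4),P.max(0).round(4),((P.min(0)+P.max(0))/2).round(4))
# block outline
g=cv2.cvtColor(im,cv2.COLOR_BGR2HSV);n=hsvmask(im[100:215,215:345],(90,5,140),(140,80,255))
c=blobs(n,500)[0];r=cv2.minAreaRect(c);u=np.array(r[0])+(215,100);print("block",u,r,totool(ray(m,u,.016),o).round(4))
E
```

```text
cam in tool [ 0.0718  0.0013 -0.1625] R.z [-0.261  0.001  0.965]
45 [-0.0016 -0.024   0.1741] [0.0473 0.0256 0.1742] [0.0229 0.0008 0.1741]
60 [-0.0016 -0.0242  0.1741] [0.0482 0.0257 0.1742] [0.0233 0.0008 0.1741]
80 [-0.0026 -0.025   0.1741] [0.0482 0.0266 0.1742] [0.0228 0.0008 0.1741]
110 [-0.0036 -0.0251  0.1741] [0.0491 0.0267 0.1742] [0.0228 0.0008 0.1741]
block [279.5 157. ] ((64.5, 57.0), (114.0, 129.0), 90.0) [0.0295 0.0013 0.1742]
```

The dark edge is the cavity floor, so the mouth centre is at tool x about 0.022, which makes the shift about (0.0215, -0.0005). I hover just above and check.

Request:
{"op": "servo_tool", "data": {"moves": "0.0215 -0.0005 0.03 0 0.04;0.0215 -0.0005 0.06 0 0.04;0.0215 -0.0005 0.09 0 0.04;0.0215 -0.0005 0.12 0 0.04;0.0215 -0.0005 0.14 0 0.04;0.0215 -0.0005 0.15 0 0.04;0.0215 -0.0005 0.158 0 0.04;0.0215 -0.0005 0.158 0 0.04;0.0215 -0.0005 0.158 0 0.04;0.0215 -0.0005 0.158 0 0.04"}}

```text
time: 4.92
position: [0.5959, 0.1133, 0.034]
tool_rot: [0.171, 0.985, 0.0, 0.001]
ft_force: [-0.4, -0.1, 0.9]
grip_width: 0.0489
grip_force: 15.0
```

```bash
python3 nest.py w3; python3 - <<'E'
import cv2
im=cv2.imread("pics/w3.png");cv2.imwrite("pics/w3c.png",cv2.resize(im[150:350,180:380],None,fx=3,fy=3,interpolation=cv2.INTER_CUBIC))
E
```

```text
[0.5959 0.1133 0.034 ] [0.171 0.985 0.    0.001] 0.04893469188478201
dark [280.4 254.9] [101. 118.] [0.6008 0.1133 0.016 ] tool [-0.0045  0.0017  0.018 ]
held rows 221 306 cols 234 326 tool x ctr [ 0.0008  0.0014 -0.0075] len 0.0444
```

View pics/w3c.png

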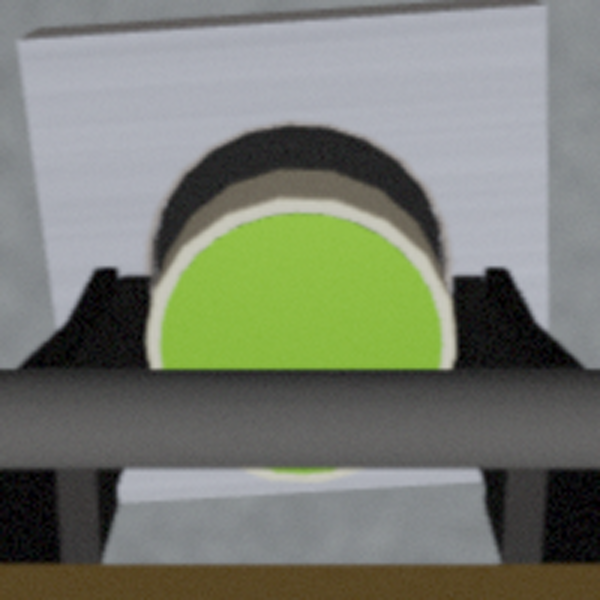

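The hover view shows the disc centred left-right over the cavity: rim at crop columns 150–450, disc at 148–456. I compute the fore-aft fit from the rim top (298,124) and the disc's lower edge (298,168).

```bash
python3 - <<'E'
from h import *
m=cams.camera_model("wrist");o=get_obs();z=o["position"][2];print(o["position"])
f=lambda x,y,h:totool(ray(m,(180+(x+.5)/3-.5,150+(y+.5)/3-.5),h),o).round(4)
print("rim",f(298,124,.016)-[.027,0,0],"disc bottom",f(298,168,z-.011)-[.025,0,0],"disc top",f(300,197,z+.007)-[.025,0,0])
print("rim lr",f(150,250,.016),f(450,250,.016))
E
```

```text
[0.59590455 0.11321883 0.03407854]
rim [0.0044 0.001  0.018 ] disc bottom [0.0004 0.001  0.0109] disc top [ 0.0006  0.0013 -0.0071]
rim lr [ 0.0082 -0.0257  0.018 ] [0.0081 0.0283 0.0181]
```

Request:
{"op": "servo_tool", "data": {"moves": "0.001 0 0 0 0.04;0.001 0 0 0 0.04;0.001 0 0 0 0.04;0.001 0 0 0 0.04"}}

```text
time: 5.3
position: [0.594, 0.1134, 0.033]
tool_rot: [0.172, 0.985, 0.0, 0.0]
ft_force: [0.3, 0.0, -0.9]
grip_width: 0.0492
grip_force: 15.0
```

```bash
python3 nest.py w4; python3 - <<'E'
from h import *
m=cams.camera_model("wrist");o=get_obs();im=cv2.imread("pics/w4.png")
col=im[170:260,276:284].mean(1).mean(1);d=np.diff(col);print(np.round(col[5:70]).astype(int))
E
```

```text
[0.594  0.1134 0.033 ] [0.172 0.985 0.    0.   ] 0.049202000498125856
dark [280.1 255.2] [101.2 111.8] [0.5985 0.1134 0.016 ] tool [-0.0043  0.0015  0.017 ]
held rows 221 306 cols 234 326 tool x ctr [ 0.0009  0.0014 -0.0075] len 0.0444
[177 178 180 179 178 177 176 175 176 176 176 176 176 176 175 176 177 179
 177 164 136  63  37  39  37  36  36  40  37  37  42  66  97 101 101 100
 101 100 101 102 119 157 189 193 192 181 138 135 136 136 135 136 134 135
 135 134 134 134 134 134 134 134 133 134 133]
```

```bash
python3 - <<'E'
from h import *
m=cams.camera_model("wrist");o=get_obs();z=o["position"][2]
f=lambda r,h:totool(ray(m,(280,r),h),o)[0].round(4)
for r in(194.5,195.5):print("nest",f(r,.016)-.027,f(r,.015)-.027)
print("disc",f(206.2,z-.011)-.025)
E
```

```text
nest 0.0028000000000000004 0.0026000000000000016
nest 0.0023 0.0020000000000000018
disc 9.99999999999994e-05
```

Request:
{"op": "servo_tool", "data": {"moves": "0.002 0 0.003 0 0.04;0.002 0 0.003 0 0.04;0.002 0 0.003 0 0.04;0.002 0 0.003 0 0.04"}}

```text
time: 5.68
position: [0.5917, 0.1142, 0.0294]
tool_rot: [0.172, 0.985, -0.0, -0.0]
ft_force: [0.3, -0.7, -0.5]
grip_width: 0.0494
grip_force: 15.0
```

```bash
cat > gap.py <<'E'
from h import *
import sys
o=get_obs();m=cams.camera_model("wrist");im=cams.camera("wrist");cv2.imwrite(f"pics/{sys.argv[1]}.png",im)
print(o["position"].round(4));z=o["position"][2]
col=im[170:260,276:284].mean(1).mean(1);dk=np.nonzero(col<65)[0];a,b=170+dk[0]-.5,170+dk[-1]+.7
f=lambda r,h:totool(ray(m,(280,r),h),o)[0]
print("rows",a,b,"nest",f(a,.016)-.027,"disc",f(b,z-.011)-.025)
g=cv2.cvtColor(im,cv2.COLOR_BGR2HSV)
E
python3 gap.py w5
```

```text
[0.5917 0.1142 0.0294]
rows 201.5 205.7 nest -7.64147180061514e-05 disc 0.00032228610886895007
```

The disc and the cavity now agree within about 0.4 mm. I lower the disc in.

Request:
{"op": "servo_tool", "data": {"moves": "0 0 0.003 0 0.04;0 0 0.006 0 0.04;0 0 0.008 0 0.04;0 0 0.0095 0 0.04;0 0 0.0105 0 0.04;0 0 0.0105 0 0.04;0 0 0.0105 0 0.04"}}

```text
time: 6.32
position: [0.5916, 0.1141, 0.0191]
tool_rot: [0.172, 0.985, -0.0, -0.0]
ft_force: [-2.0, -0.1, 2.1]
grip_width: 0.049
grip_force: 15.0
```

```bash
python3 nest.py w6; python3 - <<'E'
import cv2
im=cv2.imread("pics/w6.png");cv2.imwrite("pics/w6c.png",cv2.resize(im[150:350,180:380],None,fx=3,fy=3,interpolation=cv2.INTER_CUBIC))
E
```

```text
[0.5916 0.1141 0.0191] [ 0.172  0.985 -0.    -0.   ] 0.04903948816855618
held rows 221 306 cols 234 326 tool x ctr [ 0.0008  0.0014 -0.0075] len 0.0443
```

View pics/w6c.png

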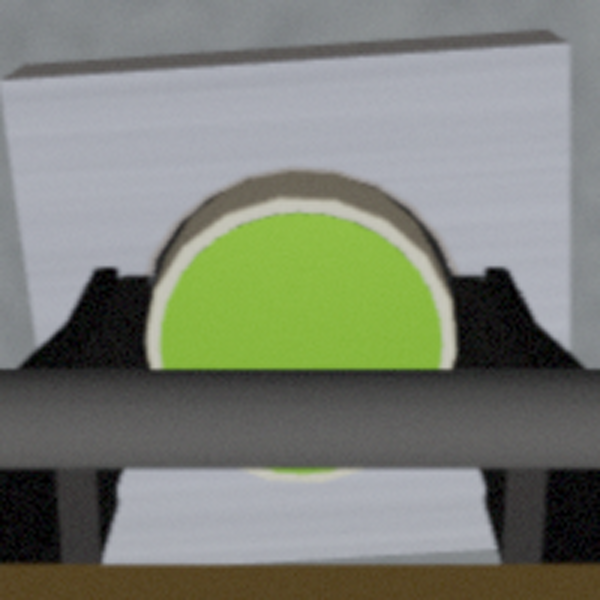

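The disc appears to be inside the cavity rim (crop 150–450, row 170). I release it, go up and verify.

Request:
{"op": "servo_tool", "data": {"moves": "0 0 0 0 0.055;0 0 0 0 0.06;0 0 0 0 0.07;0 0 0 0 0.08;0 0 0 0 0.08;0 0 0 0 0.08"}}

```text
time: 6.87
position: [0.5919, 0.1141, 0.019]
tool_rot: [0.172, 0.985, 0.0, 0.0]
ft_force: [0.6, 0.4, -0.3]
grip_width: 0.0764
grip_force: 0.0
```

Request:
{"op": "servo_tool", "data": {"moves": "0 0 -0.02 0 0.08;0 0 -0.05 0 0.08;0 0 -0.09 0 0.08;0 0 -0.13 0 0.08;-0.02 0 -0.16 0 0.08;-0.02 0 -0.17 0 0.08;-0.02 0 -0.17 0 0.08;-0.02 0 -0.17 0 0.08"}}

```text
time: 7.53
position: [0.6096, 0.1074, 0.1884]
tool_rot: [0.172, 0.985, -0.0, -0.001]
ft_force: [-0.6, 1.3, -0.1]
grip_width: 0.08
grip_force: 0.0
```

```bash
python3 look.py w7 0.026; python3 - <<'E'
import cv2
im=cv2.imread("pics/w7.png");cv2.imwrite("pics/w7c.png",cv2.resize(im[100:240,200:360],None,fx=4,fy=4,interpolation=cv2.INTER_CUBIC))
E
```

```text
[0.6096 0.1074 0.1884] [ 0.172  0.985 -0.    -0.001] 0.07995712096385649
green [280.2 168.8] [45.9 46.1] [0.5911 0.116  0.026 ] tool [0.0201 0.0019 0.1625]
```

View pics/w7c.png

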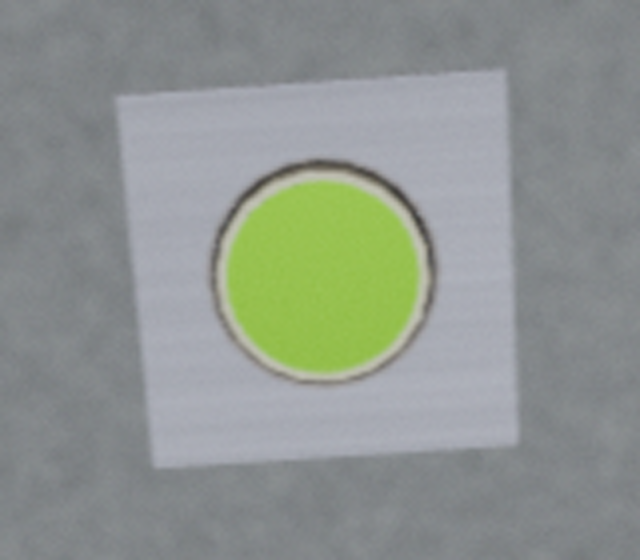

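The disc is seated with an even gap all round, at crop (323,277). Now for the bar: I fit its line from the first top picture.

```bash
python3 - <<'E'
from h import *
im=cv2.imread("pics/top0.png");m=cams.camera_model("top");o=get_obs()
k=hsvmask(im,(20,120,90),(35,255,255));k[:,:310]=0;k[:,370:]=0;k[:180]=0;k[240:]=0
pts=[]
for x in range(324,355):
    ys=np.nonzero(k[:,x])[0];ys=ys[ys>ys.max()-5];pts.append((x,ys.mean()))
P=np.array([ray(m,p,.096)[:2] for p in pts]);c=P.mean(0);d=np.linalg.svd(P-c)[2][0];d*=np.sign(d[1])
ys,xs=np.nonzero(k);Q=np.array([ray(m,p,.096)[:2] for p in zip(xs,ys)]);s=(Q-c)@d
mid=c+d*(s.min()+s.max())/2;n=np.array([d[1],-d[0]]);print("mid",mid,"span",np.ptp(s),"normal yaw deg",np.degrees(np.arctan2(n[1],n[0])),"hinge",mid+n*.24)
print("tool",totool([*mid,.3],o))
E
```

```text
mid [ 0.49544036 -0.17989542] span 0.133009753547866 normal yaw deg -16.490147259789396 hinge [ 0.72556882 -0.24801953]
tool [ 0.00977706 -0.30888582 -0.11243099]
```

Request:
{"op": "servo_tool", "data": {"moves": "0.01 -0.02 -0.03 7 0.06;0.01 -0.05 -0.05 14 0.05;0.01 -0.09 -0.06 21 0.05;0.01 -0.13 -0.06 28 0.05;0.01 -0.17 -0.06 35 0.05;0.01 -0.21 -0.06 42 0.05;0.01 -0.25 -0.06 49 0.05;0.01 -0.28 -0.06 56 0.05;0.01 -0.309 -0.06 63 0.05;0.01 -0.309 -0.06 70 0.05"}}

```text
time: 8.42
position: [0.4938, -0.1836, 0.2462]
tool_rot: [0.709, 0.705, -0.002, -0.002]
ft_force: [1.0, 0.6, -0.3]
grip_width: 0.0501
grip_force: 0.0
```

Request:
{"op": "servo_tool", "data": {"moves": "0 0 0.02 7 0.05;0 0 0.04 14 0.05;0 0 0.04 16.7 0.05;0 0 0.04 16.7 0.05;0 0 0.04 16.7 0.05"}}

```text
time: 8.83
position: [0.4955, -0.1791, 0.2069]
tool_rot: [0.801, 0.599, -0.001, -0.002]
ft_force: [0.3, 0.2, -0.3]
grip_width: 0.0497
grip_force: 0.0
```

```bash
cat > bar.py <<'E'
from h import *
import sys
o=get_obs();m=cams.camera_model("wrist");im=cams.camera("wrist");cv2.imwrite(f"pics/{sys.argv[1]}.png",im)
R=Ro.from_quat(o["tool_rot"]);y=R.as_matrix()[:,1];print(o["position"].round(4),"y yaw",np.degrees(np.arctan2(y[1],y[0])).round(2),o["ft_force"].round(1))
k=hsvmask(im,(20,140,60),(34,255,255))
for c in blobs(k,100):
    x0,y0,w,h=cv2.boundingRect(c);print("yel bbox",x0,y0,w,h,cv2.contourArea(c))
for r in range(20,280,20):
    xs=np.nonzero(k[r])[0]
    if len(xs): p=ray(m,(xs.mean(),r),.096);print(r,xs.min(),xs.max(),len(xs),totool(p,o).round(4))
E
python3 bar.py b0
```

```text
[ 0.4955 -0.1791  0.2069] y yaw -16.37 [ 0.3  0.2 -0.3]
yel bbox 160 333 400 19 4391.0
yel bbox 273 120 107 154 3419.0
yel bbox 148 259 22 30 213.0
yel bbox 391 259 22 31 200.5
yel bbox 395 301 17 20 134.0
yel bbox 148 289 17 33 111.5
120 346 350 5 [0.0662 0.0505 0.1108]
140 273 286 14 [ 0.0514 -0.001   0.111 ]
160 273 286 14 [ 0.0361 -0.001   0.111 ]
180 273 286 14 [ 0.0204 -0.001   0.111 ]
200 273 286 14 [ 0.0042 -0.001   0.1109]
220 273 286 14 [-0.0124 -0.001   0.1109]
240 273 286 14 [-0.0296 -0.001   0.1109]
260 157 404 22 [-0.0474  0.0125  0.1108]
```

View pics/b0.png

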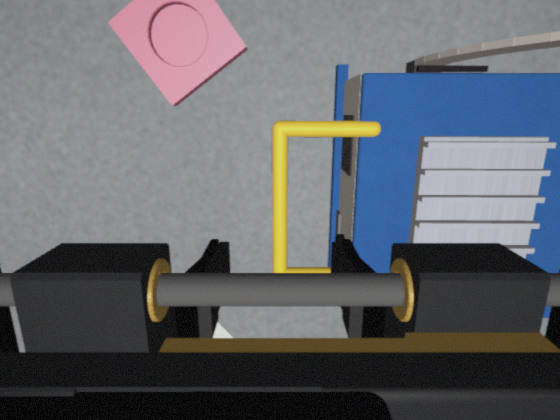

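Final picture: the bar runs along column 280, rows 128–272, parallel to the tool x axis and offset about -2 mm in tool y. I descend and grip it.

Request:
{"op": "servo_tool", "data": {"moves": "0 -0.002 0.03 0 0.04;0 -0.002 0.06 0 0.04;0 -0.002 0.085 0 0.04;0 -0.002 0.105 0 0.04;0 -0.002 0.12 0 0.04;0 -0.002 0.13 0 0.04;0 -0.002 0.13 0 0.04;0 -0.002 0.13 0 0.04"}}

```text
time: 9.55
position: [0.495, -0.1794, 0.079]
tool_rot: [0.801, 0.599, -0.0, -0.0]
ft_force: [0.7, -0.1, 0.1]
grip_width: 0.04
grip_force: 0.0
```

Request:
{"op": "servo_tool", "data": {"moves": "0 0 0 0 0.03;0 0 0 0 0.02;0 0 0 0 0.005;0 0 0 0 0.005;0 0 0 0 0.005;0 0 0 0 0.005;0 0 0 0 0.005;0 0 0 0 0.005", "grip_force": 12}}

```text
time: 10.22
position: [0.4944, -0.1794, 0.0791]
tool_rot: [0.801, 0.599, -0.0, -0.0]
ft_force: [-2.6, 0.3, 1.9]
grip_width: 0.0116
grip_force: 12.0
```

```bash
python3 - <<'E'
from h import *
o=get_obs();print(o["position"],o["ft_force"].round(1),o["grip_width"])
r=np.hypot(.24,.006);a0=np.arctan2(.006,.24)
for th in np.r_[0:1.21:.1,1.14,.92]:
    print(round(th,2),"dy %.4f dz %.4f"%(.24-r*np.cos(th+a0),-(r*np.sin(th+a0)-.006)))
E
```

```text
[ 0.49442499 -0.17936702  0.07914179] [-2.6  0.3  1.9] 0.01156264066997504
0.0 dy 0.0000 dz -0.0000
0.1 dy 0.0018 dz -0.0239
0.2 dy 0.0060 dz -0.0476
0.3 dy 0.0125 dz -0.0707
0.4 dy 0.0213 dz -0.0930
0.5 dy 0.0323 dz -0.1143
0.6 dy 0.0453 dz -0.1345
0.7 dy 0.0603 dz -0.1532
0.8 dy 0.0771 dz -0.1703
0.9 dy 0.0955 dz -0.1857
1.0 dy 0.1154 dz -0.1992
1.1 dy 0.1365 dz -0.2106
1.2 dy 0.1586 dz -0.2199
1.14 dy 0.1452 dz -0.2146
0.92 dy 0.0994 dz -0.1886
```

The bar is gripped. I raise the hatch along its arc.

Request:
{"op": "servo_tool", "data": {"moves": "0 0.0007 -0.012 0 0.005;0 0.0018 -0.024 0 0.005;0 0.0036 -0.036 0 0.005;0 0.006 -0.0475 0 0.005;0 0.009 -0.0595 0 0.005;0 0.0125 -0.0705 0 0.005;0 0.0167 -0.082 0 0.005;0 0.0213 -0.093 0 0.005;0 0.0265 -0.104 0 0.005;0 0.0323 -0.1143 0 0.005"}}

```text
time: 11.05
position: [0.5232, -0.1879, 0.193]
tool_rot: [0.801, 0.599, -0.002, -0.003]
ft_force: [-5.0, -0.1, 0.1]
grip_width: 0.0115
grip_force: 12.0
```

```bash
cat > ang.py <<'E'
from h import *
o=get_obs();d=Ro.from_quat([.801,.599,0,0]).inv().apply(o["position"]-np.array([.4944,-.1794,.0785]))
print(d.round(4),"theta",np.arctan2(.006-d[2],.24-d[1])-.025,"r",np.hypot(.006-d[2],.24-d[1]),o["ft_force"].round(1),o["grip_width"].round(4),o["time"])
E
python3 ang.py
```

```text
Traceback (most recent call last):
  File "ang.py", line 3, in <module>
    print(d.round(4),"theta",np.arctan2(.006-d[2],.24-d[1])-.025,"r",np.hypot(.006-d[2],.24-d[1]),o["ft_force"].round(1),o["grip_width"].round(4),o["time"])
                                                                                                                         ^^^^^^^^^^^^^^^^^^^^^
AttributeError: 'float' object has no attribute 'round'
```

Request:
{"op": "servo_tool", "data": {"moves": "0 0.0063 -0.0103 0 0.005;0 0.013 -0.0202 0 0.005;0 0.0203 -0.0297 0 0.005;0 0.028 -0.0389 0 0.005;0 0.0363 -0.0477 0 0.005;0 0.0448 -0.056 0 0.005;0 0.0539 -0.0639 0 0.005;0 0.0632 -0.0714 0 0.005;0 0.0731 -0.0784 0 0.005;0 0.0831 -0.0849 0 0.005"}}

```text
time: 11.88
position: [0.603, -0.2116, 0.2806]
tool_rot: [0.801, 0.599, -0.002, -0.002]
ft_force: [-6.7, 1.8, 11.1]
grip_width: 0.0114
grip_force: 12.0
```

```bash
sed -i 's/o\["grip_width"\].round(4)/o["grip_width"]/' ang.py; python3 ang.py
```

```text
[-2.000e-04  1.132e-01 -2.021e-01] theta 0.9988054087167978 r 0.2437084143529423 [-6.7  1.8 11.1] 0.011440937556897455 11.8833
```

Request:
{"op": "servo_tool", "data": {"moves": "0 0.004 -0.005 0 0.005;0 0.009 -0.0085 0 0.005;0 0.014 -0.0115 0 0.005;0 0.019 -0.014 0 0.005;0 0.023 -0.016 0 0.005;0 0.027 -0.0175 0 0.005;0 0.031 -0.019 0 0.005;0 0.031 -0.019 0 0.005;0 0.031 -0.019 0 0.005;0 0.031 -0.019 0 0.005"}}

```text
time: 12.72
position: [0.6353, -0.2212, 0.2974]
tool_rot: [0.801, 0.599, -0.0, 0.0]
ft_force: [-2.5, -1.4, 4.8]
grip_width: 0.0111
grip_force: 12.0
```

```bash
python3 ang.py; cat > pt.py <<'E'
from h import *
import sys
# hinge/scale pointers in scene view: check angle by the yellow bar via top+scene triangulation
n=sys.argv[1]
for c in ("top","scene"):
    im=cams.camera(c);cv2.imwrite(f"pics/{n}_{c}.png",im)
    k=hsvmask(im,(20,120,90),(35,255,255));m=cams.camera_model(c)
    b=np.array([.4954,-.1799]);nn=np.array([.9589,-.2838]);dd=np.array([.2838,.9589]);h=b+.24*nn
    best=[]
    for th in np.arange(.7,1.3,.01):
        s=0
        for t in np.linspace(-.055,.055,23):
            q=h-nn*.24*np.cos(th+.025)+dd*t;X=np.array([*q,.09+.24*np.sin(th+.025)])
            v=np.array(m["R"])@X+m["t"];u=int(round(m["fx"]*v[0]/v[2]+m["cx"]));w=int(round(m["fy"]*v[1]/v[2]+m["cy"]))
            s+=k[w,u]>0
        best.append((s,round(th,2)))
    mx=max(best)[0];print(c,mx,[t for s,t in best if s>=mx-1])
E
python3 pt.py p0
```

```text
[-2.000e-04  1.470e-01 -2.189e-01] theta 1.1536676453047054 r 0.24335921877244057 [-2.5 -1.4  4.8] 0.011109329061817413 12.7167
top 1 [np.float64(0.7), np.float64(0.71), np.float64(0.72), np.float64(0.73), np.float64(0.74), np.float64(0.75), np.float64(0.76), np.float64(0.77), np.float64(0.78), np.float64(0.79), np.float64(0.8), np.float64(0.81), np.float64(0.82), np.float64(0.83), np.float64(0.84), np.float64(0.85), np.float64(0.86), np.float64(0.87), np.float64(0.88), np.float64(0.89), np.float64(0.9), np.float64(0.91), np.float64(0.92), np.float64(0.93), np.float64(0.94), np.float64(0.95), np.float64(0.96), np.float64(0.97), np.float64(0.98), np.float64(0.99), np.float64(1.0), np.float64(1.01), np.float64(1.02), np.float64(1.03), np.float64(1.04), np.float64(1.05), np.float64(1.06), np.float64(1.07), np.float64(1.08), np.float64(1.09), np.float64(1.1), np.float64(1.11), np.float64(1.12), np.float64(1.13), np.float64(1.14), np.float64(1.15), np.float64(1.16), np.float64(1.17), np.float64(1.18), np.float64(1.19), np.float64(1.2), np.float64(1.21), np.float64(1.22), np.float64(1.23), np.float64(1.24), np.float64(1.25), np.float64(1.26), np.float64(1.27), np.float64(1.28), np.float64(1.29), np.float64(1.3)]
scene 23 [np.float64(1.11), np.float64(1.12), np.float64(1.13)]
```

The angle is about 1.12–1.15 rad from two measures. I go a little further for margin and hold.

Request:
{"op": "servo_tool", "data": {"moves": "0 0.004 -0.002 0 0.005;0 0.008 -0.0035 0 0.005;0 0.011 -0.0045 0 0.005;0 0.011 -0.0045 0 0.005;0 0.011 -0.0045 0 0.005;0 0.011 -0.0045 0 0.005"}}

```text
time: 13.32
position: [0.6459, -0.2242, 0.3015]
tool_rot: [0.801, 0.599, -0.0, 0.0]
ft_force: [-1.2, -2.9, 1.8]
grip_width: 0.0112
grip_force: 12.0
```

```bash
python3 ang.py; python3 pt.py p1 | tail -1
```

```text
[-2.00e-04  1.58e-01 -2.23e-01] theta 1.2021264437116697 r 0.2432296555172815 [-1.2 -2.9  1.8] 0.011212825893097748 13.3167
scene 23 [np.float64(1.16), np.float64(1.17), np.float64(1.18)]
```

Past balance and held at about 1.17 rad. I ease it back to about 0.92.

Request:
{"op": "servo_tool", "data": {"moves": "0 -0.0075 0.0027 0 0.005;0 -0.0152 0.0058 0 0.005;0 -0.0225 0.009 0 0.005;0 -0.0295 0.0125 0 0.005;0 -0.037 0.0167 0 0.005;0 -0.0444 0.0209 0 0.005;0 -0.051 0.0252 0 0.005;0 -0.0577 0.0295 0 0.005;0 -0.0577 0.0295 0 0.005;0 -0.0577 0.0295 0 0.005"}}

```text
time: 14.25
position: [0.5899, -0.2074, 0.2717]
tool_rot: [0.801, 0.599, -0.0, -0.001]
ft_force: [-0.1, -2.1, -0.5]
grip_width: 0.0118
grip_force: 12.0
```

Request:
{"op": "servo_tool", "data": {"moves": "0 0 0 0 0.005;0 0 0 0 0.005;0 0 0 0 0.005;0 0 0 0 0.005;0 0 0 0 0.005;0 0 0 0 0.005"}}

```text
time: 14.75
position: [0.5907, -0.2077, 0.2723]
tool_rot: [0.801, 0.599, 0.0, 0.0]
ft_force: [-0.4, -1.9, -1.2]
grip_width: 0.0116
grip_force: 12.0
```

```bash
python3 ang.py; python3 pt.py p2 | tail -1; python3 - <<'E'
from h import *
im=cv2.imread("pics/p2_top.png");m=cams.camera_model("top")
for c in blobs(hsvmask(im,(35,120,80),(60,255,255)),60): print("green",cen(c),cv2.contourArea(c),ray(m,cen(c),.026).round(4))
E
```

```text
[ 1.000e-04  1.004e-01 -1.938e-01] theta 0.9358828052387964 r 0.24374436635512836 [-0.4 -1.9 -1.2] 0.011611949535437415 14.75
scene 21 [np.float64(0.87), np.float64(0.88), np.float64(0.89), np.float64(0.9)]
green [245.53741497 191.8707483 ] 122.5 [0.591  0.1153 0.026 ]
```

Both measures (0.94 and 0.89 rad) lie inside the green band, the hatch is still, and the disc is in its nest. I hand in.

```bash
python3 -c "
from rig import job
print(job.hand_in())"
```

```text
the job is handed in; nothing more can be done
None
```

I handed the job in with the disc seated green side up in the round nest. The hatch went past balance to about 1.17 rad and is now held still by the bar at about 0.9 rad, in the green band; the hand-in returned no verdict.

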